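Start the gadget dryer and bare its inner lid

TASK

Get the small gadget dryer on the sideboard going: press its start button fully down and let it spring back, then carry the two nested lids together from the coaster and lower them gently onto the open pot, so that both sit properly home, and let go of them. Then lift off the outer lid alone, keeping it level, with the inner lid left undisturbed and seated on the pot, and finish while still holding the outer lid in the air, clear above the inner lid's knob. Do not part the lids before they sit on the pot, and leave everything else where it is.

Things in the scene. Friction and masses are not known exactly. Their poses are not given: they have to be found in the camera images.
- dryer: white dryer, fixed to the table: a base plate 150 mm in x, from -78 to +152 mm in y, 30 mm high, carrying an open round white pot (outer diameter 106, inner diameter 98, 70 mm tall, its rim 100 mm above the table). Origin on the table under the pot's centre; the start button lies 112 mm along its own +y.
- pot_mouth (a point): centre of the pot's open mouth, level with its rim, 100 mm above the table; z up
- start (a joint): the dryer's start button, 0 = up, 0.006 m = fully down; a spring that starts at 1.5 N and needs 5 N fully down; it springs back when let go
- start_top (a point): centre of the start button's round flat top (diameter 28 mm, white, in a grey collar of diameter 44), which faces up, about 52 mm above the table
- coaster: cork coaster, diameter 120, 5 mm thick, fixed; the nested lids start on it. Origin at the centre of its underside
- inner_lid: white inner lid, 0.15 to 0.31 kg. Origin: centre of its underside, z up. Plug diameter 90 mm (bevelled foot) from z 0 to 14, enters the pot; flange diameter 110 from z 14 to 20, whose underside rests on the pot's rim (origin then 14 mm below pot_mouth); round knob from z 20 to 85, see knob_top. Lifted by the knob, it carries the outer lid along.
- knob_top (a point): centre of the top of the inner lid's plain round knob, diameter 22 mm, which passes up through the outer lid's bore and stands 30 mm above its collar; 85 mm above the inner lid's origin
- outer_lid: white outer lid, 0.14 to 0.28 kg, loose on the inner lid's flange. Origin: centre of its lower edge, z up. Skirt of outer diameter 126, inner 118 mm from z 0 to 10, round the flange; plate from z 10 to 15; collar from z 15 to 45, see collar_top. Nested, its origin is 10 mm above the inner lid's; it must rise 75 mm more for its lower edge to clear the knob.
- collar_top (a point): centre of the top of the outer lid's round collar, 45 mm above that lid's origin: 30 mm tall, outer diameter 48, bore 32 mm with the knob standing in it. Lifted by the collar, the outer lid leaves the inner lid behind.
- earbud_case: closed black earbud case, 58 x 46 x 24 mm, lying between the task's things; a bystander, origin at the centre of its underside
- remote: black remote control, 140 x 40 x 18 mm, lying in front of the case; a bystander, origin at the centre of its underside
- screw_jar: small closed glass jar, diameter 48, height about 55 mm, beyond the case; a bystander, origin at the centre of its underside
- mug: blue mug, diameter 80, height 90 mm, towards the far side; a bystander, origin at the centre of its underside
- charger: white plug-in charger, 50 x 45 x 30 mm, towards the far side; a bystander, origin at the centre of its underside
- plant_pot: terracotta pot with a small succulent, diameter 72, height 60 mm without the leaves, towards the far side; a bystander, origin at the centre of its underside
Mind the look-alikes: they are no part of the job. Leave any brown look-alike of the outer_lid alone. What is shaped like the inner_lid but purple is not meant.

How it is judged:
On the way, in this order (a step that is already met when the one before it is completed fails the run):
1. the start button is pressed fully down (value of joint start above 0.005 m), for 0.05 s.
2. the start button has sprung back up (value of joint start below 0.001 m), for 0.1 s.
3. both lids, nested, are seated on the pot and let go (horizontal distance between inner_lid and pot_mouth below 0.007 m and z of inner_lid in the frame of pot_mouth between -0.018 and -0.01 m and angle between each of inner_lid, outer_lid's own z axis and vertical below 0.06 rad and z of outer_lid in the frame of inner_lid below 0.013 m and contact force between the fingers and inner_lid below 0.3 N and contact force between the fingers and outer_lid below 0.3 N and linear speed of inner_lid below 0.03 m/s), for 0.2 s.
At the end, for the whole second after the job is handed in: Fingers hold the outer lid (over 2 N), still, within 0.3 rad of level, 75 mm or more above where it sat, touching nothing else; inner lid untouched, seated on the pot: within 7 mm of centre, flange within 4 mm of the rim, within 0.06 rad of level; button up (horizontal distance between inner_lid and pot_mouth below 0.007 m and z of inner_lid in the frame of pot_mouth between -0.018 and -0.01 m and angle between inner_lid's own z axis and vertical below 0.06 rad and value of joint start below 0.001 m and z of outer_lid in the frame of inner_lid above 0.085 m and angle between outer_lid's own z axis and vertical below 0.3 rad and contact force between the fingers and outer_lid above 2 N and contact force between the fingers and inner_lid below 0.3 N and contact force between outer_lid and inner_lid below 0.1 N and contact force between outer_lid and dryer below 0.1 N and linear speed of outer_lid below 0.04 m/s and linear speed of inner_lid below 0.03 m/s); the arm keeps its last pose, push and grip.
It fails at once if the lids are parted while the inner lid is not seated on the pot (distance between outer_lid and inner_lid above 0.022 m and not (horizontal distance between inner_lid and pot_mouth below 0.007 m and z of inner_lid in the frame of pot_mouth between -0.018 and -0.01 m and angle between inner_lid's own z axis and vertical below 0.06 rad)).
It fails at once if the lids are dropped onto the pot instead of lowered (horizontal distance between inner_lid and pot_mouth below 0.03 m and z of inner_lid in the frame of pot_mouth below 0.03 m and linear speed of inner_lid above 0.45 m/s).
It fails at once if the outer lid is tipped (angle between outer_lid's own z axis and vertical above 0.5 rad).
It fails at once if a bystander is moved more than 30 mm (distance of any of earbud_case, remote, screw_jar, mug, charger, plant_pot from where it was at the start of the episode above 0.03 m).
It also fails if it takes over 64 s, if anything falls off the work surface, if the arm or the gripper's body presses on something with over 40 N, if the wrist force passes 120 N, or if a joint passes its speed limit or range.

ROBOT

A 6-joint arm with a two-finger parallel gripper is mounted at the origin on the work surface. World frame = base frame: x ahead of the robot, y to its left, z up, the work surface at z = 0. Lengths are in m, angles in rad, forces in N, time in s.
With the tool pointing down it reaches from about 0.2 to 0.875 m from the base axis. Payload 3.4 kg.
Tool frame: the origin (TCP) lies midway between the tips of the shut fingers; the grasp point (between the pads) lies 19 mm behind it; z points along the fingers, y is the line along which they close (so a half turn about z gives the same grasp; the last joint's range is limited). The gripper opens to 94 mm and grips with 3 to 60 N. Pads are 16 mm wide; open, the fingers measure 119 mm over their backs; the gripper's body (75 mm by 177 mm) begins 78 mm behind the grasp point.
Start: joints at [1.092, 0.276, 1.505, -0, 1.361, -0.121], TCP at [0.201, 0.539, 0.205] pointing down, gripper open.
Joint ranges: [-2.89, 2.89], [-0.75, 2.08], [0.22, 2.7], [-1.18, 4.32], [0.11, 2.71], [-2.7, 2.7]. Speed limits (rad/s): [2.57, 2.57, 3.14, 3.14, 3.14, 3.14].

INTERFACE

Orientations are given as a unit quaternion [x, y, z, w].
In Python, from bench import bot, eyes, finish_job gives the robot as it stands. The module is installed in compiled form; this text tells all that it offers.
- The arm moves only by the tool arm_command, never from a script. Its argument "increments" is a list of rows, each a list of 6 numbers: the shift along the tool's x, y, z in mm, then the turn, a rotation vector about the tool's x, y, z in rad. In form: [[tx, ty, tz, rx, ry, rz], ...]. A call has 1 to 12 rows; each row shifts and turns the commanded pose from where the row before left it, along the tool's axes as they then stand; what a row does not reach is not made up. A row lasts 1/12 s, in which the tool goes at most 41.7 mm and 7.16 degrees, less where a joint would pass 70% of its speed; a pose out of reach is approached as far as the arm can. A call is refused whole if a number of a shift passes 41.7 or a number of a turn 0.125, either way. A call with a gripper value outside its range is refused whole. "hand" is the finger opening in mm, from 0 to 94, set as the call begins (left out, the last holds). The fingers move at their own pace and stop on an object; "force" is the grip in N (left out, the last holds). Time passes only in rows, so rows that do not move let the fingers close. It gives the time, the measured TCP pose, the force, the opening and the grip force at its end, in the units of the state.
- bot.read_state(): the state, without advancing time (a new reading comes with each control period).
- eyes.read_camera(name): name is "side" or "top" or "wrist"; returns a dict with "color" (400x640x3 uint8, red, green, blue), "depth" (400x640 float32, m along the optical axis (not along the pixel's ray), 0 where there is no reading), "camera_matrix" (3x3 intrinsics, pixels), "extrinsics" (4x4, takes a point from world to camera coordinates); the wrist camera has in their place "T_tool_cam" (4x4, takes a point from camera to tool coordinates, whose origin is the TCP and whose axes are the flange's). Camera axes: x right, y down, z forward; pixel columns grow to the right and rows downward; lengths in m; the calibration is good to about 2 mm. The wrist camera is an equidistant fisheye: a pixel r from the principal point sees the ray r / f radians off the axis. A picture is of the moment at which its call begins: read the wrist's pose just before it.
- finish_job(): hands the job in; it is judged then, once.
Trained networks look in a picture, given as the dict that the camera call returned (one of the last four; its "shot" number tells which), for a name from the list of things; names that differ only in an ending like _2 or _b are one class to them, and where a whole thing is asked for, a point or a joint stands for the part that bears it (a point fixed in the world has none). Each returns a list of dicts, best first, with "conf" (0 to 1); they miss things now and then, are a little off and sometimes report something else, mostly with a low value. They report only what shows in the picture. A call takes as long as a camera call. They do not tell look-alikes from the thing itself.
- eyes.trace(picture, target): "pixels" (400x640 bool, what is visible of it).
- eyes.pinpoint(picture, target): "centre" ([x, y, z] in m, in world coordinates, good to about 4 mm: a listed point, or the origin of a listed thing).
The state is a dict: "clock": time; "joint_pos": joint angles; "qvel": joint speeds; "joint_torque": joint torques, N m; "tcp_pos": TCP position; "eef_rot": TCP orientation; "force": force on the tool from outside, world axes, zero at the start; "torque": the same for the moment, N m; "grip_width": finger opening in m; "finger_force": force on a finger pad.
Only numpy, scipy, OpenCV 4.12 (cv2) and the standard library are available. Lean on these libraries where they do the work, as an engineer would, in place of code of your own. Each camera call takes 0.05 s, during which the arm holds its last target. There are 200 camera calls.

## Working session

There is one attempt and no reset: what is moved stays moved. The work goes in short steps, Python scripts to look and compute and a tool call to move; the robot and the scene stay as the last step left them, time stands still between calls to the robot, and variables do not carry over. Pictures are saved under pics/ and viewed, at most 10 in all, crops included, and the job is handed in when it is done.

Besides the shell and the picture viewer there is one more tool, called after "Call:" as name([rows], argument=value, ...), one row to a line, values as JSON. arm_command: Moves the arm, as the interface text tells. Its arguments: {"type":"object","properties":{"increments":{"type":"array","items":{"type":"array","items":{"type":"number"}}},"hand":{"type":"number"},"force":{"type":"number"}},"required":["increments"]}

```bash
mkdir -p pics; cat > h.py <<'E'
from bench import bot, eyes, finish_job
import numpy as np, cv2
from scipy.spatial.transform import Rotation as R
np.set_printoptions(precision=4, suppress=True)
def save(p,n): cv2.imwrite('pics/'+n, cv2.cvtColor(p['color'] if isinstance(p,dict) else p, cv2.COLOR_RGB2BGR))
def proj(p,X):
    c=p['extrinsics']@np.r_[X,1]; u=p['camera_matrix']@c[:3]; return u[:2]/u[2]
def cloud(p):
    K=p['camera_matrix'];d=p['depth'].astype(float);v,u=np.indices(d.shape)
    c=np.stack([(u-K[0,2])/K[0,0]*d,(v-K[1,2])/K[1,1]*d,d,np.ones_like(d)],-1)
    return (c@np.linalg.inv(p['extrinsics']).T)[...,:3]
E
python3 - <<'E'
from h import *
s=bot.read_state(); print({k:np.round(v,4) for k,v in s.items()}, R.from_quat(s['eef_rot']).as_matrix())
for n in ('top','side'):
    p=eyes.read_camera(n); save(p,n+'0.png')
    for t in ['dryer','pot_mouth','start_top','coaster','inner_lid','knob_top','outer_lid','collar_top','earbud_case','remote','screw_jar','mug','charger','plant_pot']:
        print(n,t,[(round(r['conf'],2),np.round(r['centre'],3),proj(p,r['centre']).astype(int)) for r in eyes.pinpoint(p,t)][:3])
E
```

```text
{'clock': np.float64(0.0), 'joint_pos': array([ 1.092 ,  0.2766,  1.5061,  0.    ,  1.3607, -0.121 ]), 'qvel': array([ 0.0008,  0.0003,  0.0022,  0.0026, -0.0018, -0.0005]), 'joint_torque': array([ -0.0013, -40.4592, -23.723 ,   0.0703,   0.0345,  -0.0001]), 'tcp_pos': array([0.2011, 0.5381, 0.2046]), 'eef_rot': array([ 0.1779,  0.984 , -0.0009, -0.0003]), 'force': array([ 0.1685,  0.5067, -0.0249]), 'torque': array([-0.0004,  0.0202,  0.0541]), 'finger_force': np.float64(0.0), 'grip_width': np.float64(0.0937)} [[-0.9367  0.3502 -0.0008]
 [ 0.3502  0.9367 -0.0016]
 [ 0.0002 -0.0018 -1.    ]]
top dryer [(0.7, array([ 0.526, -0.296,  0.004]), array([466, 223])), (0.4, array([0.544, 0.27 , 0.016]), array([222, 221]))]
top pot_mouth [(0.85, array([ 0.521, -0.292,  0.102]), array([479, 224])), (0.21, array([ 0.686,  0.019, -0.002]), array([329, 158]))]
top start_top [(0.61, array([ 0.473, -0.191,  0.051]), array([427, 247]))]
top coaster []
top inner_lid [(0.96, array([ 0.38 ,  0.204, -0.001]), array([253, 292])), (0.67, array([0.539, 0.269, 0.004]), array([224, 224]))]
top knob_top [(0.8
[... 1713 characters left out ...]
y([369, 165]))]
side collar_top [(0.94, array([0.538, 0.269, 0.064]), array([282, 152])), (0.74, array([0.493, 0.432, 0.045]), array([251, 125]))]
side earbud_case [(0.71, array([0.541, 0.042, 0.002]), array([310, 236]))]
side remote [(0.68, array([0.406, 0.036, 0.004]), array([250, 252]))]
side screw_jar [(0.98, array([ 0.685,  0.019, -0.003]), array([374, 230]))]
side mug [(0.3, array([ 0.517, -0.292, -0.001]), array([354, 384])), (0.29, array([ 0.539,  0.043, -0.003]), array([309, 237]))]
side charger [(0.82, array([0.758, 0.23 , 0.001]), array([369, 164])), (0.75, array([0.54 , 0.269, 0.092]), array([282, 143]))]
side plant_pot [(0.76, array([ 0.746, -0.072, -0.   ]), array([418, 254]))]
```

View pics/top0.png

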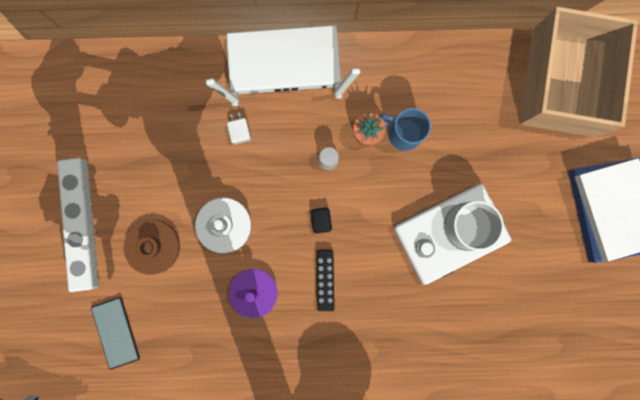

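View pics/side0.png

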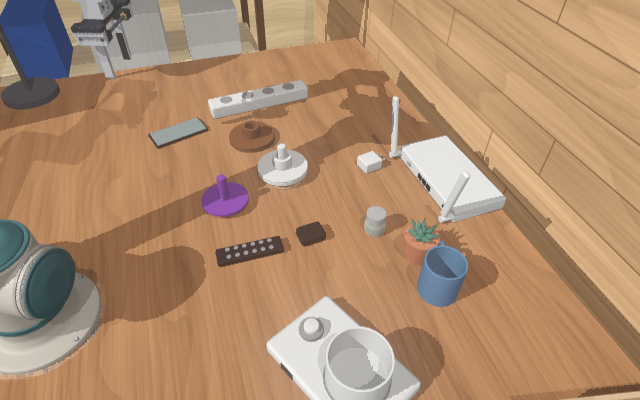

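The candidates in the top picture are the white lid with a knob at (222,224), the brown outer-lid look-alike at (151,244) and the purple inner-lid look-alike at (252,294). The white one fits: both lids should be white, and its knob stands up through a collar. The side view shows the same pair at (283,165). I'll confirm it in a crop and refine the positions from depth.

```bash
python3 - <<'E'
from h import *
from scipy.optimize import least_squares
def fit(P,r=None):
    f=(lambda q:np.hypot(*(P-q[:2]).T)-q[2]) if r is None else (lambda q:np.hypot(*(P-q[:2]).T)-r)
    q=least_squares(f,np.r_[P.mean(0),.05][:3 if r is None else 2],loss='soft_l1',f_scale=.002).x; return q
ims=[]
for n in ('top','side'):
    p=eyes.read_camera(n); C=cloud(p)
    def sel(c,rad,z0,z1):
        return C[(np.hypot(C[...,0]-c[0],C[...,1]-c[1])<rad)&(C[...,2]>z0)&(C[...,2]<z1)&(p['depth']>0)]
    k=sel((.54,.267),.03,.080,.1); print(n,'knob',len(k),k.mean(0),(k.max(0)+k.min(0))/2)
    k=sel((.54,.267),.04,.052,.07); print('collar',len(k),k.mean(0),(k.max(0)+k.min(0))/2,fit(k[:,:2],.02))
    k=sel((.521,-.292),.07,.094,.106); print('rim',len(k),fit(k[:,:2]),fit(k[:,:2],.051),np.median(k[:,2]))
    k=sel((.474,-.19),.03,.046,.06); print('btn',len(k),k.mean(0),(k.max(0)+k.min(0))/2)
    im=p['color']; x,y=(222,224) if n=='top' else (283,165)
    ims.append(cv2.resize(im[y-50:y+50,x-50:x+50],(400,400),interpolation=cv2.INTER_CUBIC))
save(np.hstack(ims),'crop.png')
E
```

```text
top knob 83 [0.5361 0.2684 0.0887] [0.5361 0.268  0.0882]
collar 229 [0.5359 0.268  0.059 ] [0.5368 0.2695 0.0604] [0.5362 0.2693]
rim 329 [ 0.5182 -0.289   0.0507] [ 0.5182 -0.289 ] 0.09855392699802001
btn 126 [ 0.4715 -0.1876  0.0509] [ 0.473  -0.1877  0.0523]
side knob 61 [0.5348 0.2627 0.087 ] [0.5357 0.2644 0.086 ]
collar 173 [0.5347 0.2582 0.0586] [0.5359 0.2629 0.0608] [0.5364 0.2668]
rim 669 [ 0.5181 -0.2936  0.0507] [ 0.5181 -0.2936] 0.09840766110303567
btn 186 [ 0.4708 -0.1928  0.0507] [ 0.471  -0.1917  0.0504]
```

View pics/crop.png

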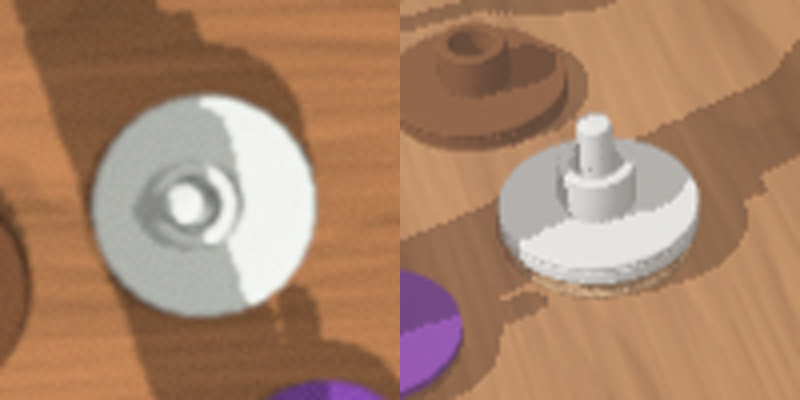

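The crop shows the white collar with the white knob in its bore at top (222,224), so this is the nested pair. The top and side cameras differ by a steady 4 mm or so in y, but the offset from lids to pot is the same in both: (-18, -557) mm. First the button.

Call:
arm_command([
  [-21.2,-24.5,0,0,0,0],
  [-21.2,-24.5,0,0,0,0],
  [-21.2,-24.5,0,0,0,0],
  [-21.2,-24.5,0,0,0,0],
  [-21.2,-24.5,0,0,0,0],
  [-21.2,-24.5,0,0,0,0],
  [-21.2,-24.5,0,0,0,0],
  [-21.2,-24.5,0,0,0,0],
  [-21.2,-24.5,0,0,0,0],
  [-21.2,-24.5,0,0,0,0],
  [-21.2,-24.5,0,0,0,0],
  [-21.2,-24.5,0,0,0,0],
], hand=0)

```text
clock: 2.6
tcp_pos: [0.337, 0.1727, 0.2058]
eef_rot: [0.178, 0.984, 0.0, 0.0]
force: [0.4, -0.5, 0.5]
grip_width: 0.0171
finger_force: 0.0
```

Call:
arm_command([
  [-21.2,-24.5,0,0,0,0],
  [-21.2,-24.5,0,0,0,0],
  [-21.2,-24.5,0,0,0,0],
  [-21.2,-24.5,0,0,0,0],
  [-21.2,-24.5,0,0,0,0],
  [-21.2,-24.5,0,0,0,0],
  [-21.2,-24.5,0,0,0,0],
  [-21.2,-24.5,0,0,0,0],
  [-21.2,-24.5,0,0,0,0],
  [-21.2,-24.5,0,0,0,0],
  [-21.2,-24.5,0,0,0,0],
  [-21.2,-24.5,0,0,0,0],
])

```text
clock: 3.6
tcp_pos: [0.4723, -0.192, 0.2055]
eef_rot: [0.178, 0.984, 0.0, 0.0]
force: [-0.2, -0.1, 0.1]
grip_width: 0.0004
finger_force: 0.0
```

Call:
arm_command([
  [0,0,0,0,0,0],
  [0,0,0,0,0,0],
  [0,0,0,0,0,0],
])

```text
clock: 3.85
tcp_pos: [0.4715, -0.1897, 0.2052]
eef_rot: [0.178, 0.984, 0.001, -0.001]
force: [-1.2, -1.1, -0.1]
grip_width: 0.0002
finger_force: 0.0
```

```bash
cat >> h.py <<'E'
def wrist(names):
    s=bot.read_state(); p=eyes.read_camera('wrist'); M=np.eye(4); M[:3,:3]=R.from_quat(s['eef_rot']).as_matrix(); M[:3,3]=s['tcp_pos']
    print('t',s['clock'],'tcp',s['tcp_pos'],'rot',M[:3,:3].round(3).tolist(),'f',s['force'],'grip',s['grip_width'],s['finger_force'],'q',s['joint_pos'])
    for t in names:
        for r in eyes.pinpoint(p,t)[:3]:
            X=np.array(r['centre']); print(t,round(r['conf'],2),X,'tool mm',(M[:3,:3].T@(X-M[:3,3])*1e3).round(1))
    return p,M
def wproj(p,M,X):
    c=np.linalg.inv(M@p['T_tool_cam'])@np.r_[X,1]; c=c[:3]; K=p['camera_matrix']
    th=np.arctan2(np.hypot(c[0],c[1]),c[2]); a=np.arctan2(c[1],c[0]); return np.array([K[0,2]+K[0,0]*th*np.cos(a),K[1,2]+K[1,1]*th*np.sin(a)])
def wcloud(p,M):
    K=p['camera_matrix'];d=p['depth'].astype(float);v,u=np.indices(d.shape)
    a=(u-K[0,2])/K[0,0];b=(v-K[1,2])/K[1,1];th=np.hypot(a,b)+1e-9;t=np.tan(np.minimum(th,1.5))/th
    c=np.stack([a*t*d,b*t*d,d,np.ones_like(d)],-1)
    return (c@(M@p['T_tool_cam']).T)[...,:3]
E
python3 - <<'E'
from h import *
p,M=wrist(['start_top','pot_mouth'])
C=wcloud(p,M); ok=(p['depth']>0)
k=C[ok&(np.hypot(C[...,0]-.472,C[...,1]+.19)<.022)&(C[...,2]>.046)&(C[...,2]<.06)]; print('btn',len(k),k.mean(0),(k.max(0)+k.min(0))/2)
print(wproj(p,M,[.472,-.190,.052])); save(p,'w1.png')
E
```

```text
t 3.85 tcp [ 0.4715 -0.1897  0.2052] rot [[-0.936, 0.351, -0.001], [0.351, 0.936, 0.001], [0.001, 0.001, -1.0]] f [-1.2408 -1.0829 -0.1475] grip 0.00015379909115434268 0.0 q [-0.5201  0.1762  1.6409  0.0007  1.326  -1.7327]
start_top 0.55 [ 0.477  -0.1918  0.0521] tool mm [ -6.1  -0.1 153. ]
pot_mouth 0.7 [ 0.5216 -0.2914  0.0999] tool mm [-82.7 -77.7 105.1]
btn 459 [ 0.472 -0.189  0.051] [ 0.4724 -0.1893  0.0498]
[319.4149 186.5237]
```

View pics/w1.png

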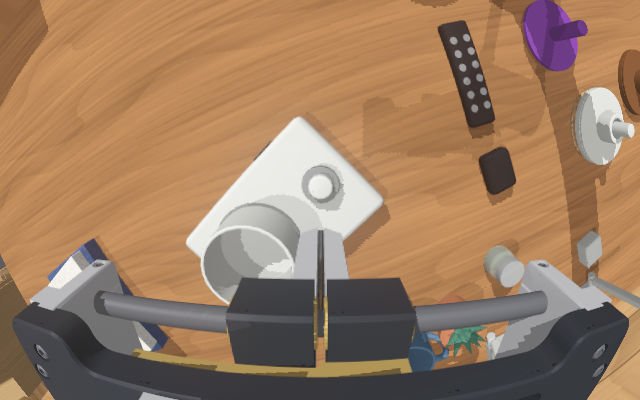

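The picture shows the button at (320,186), where the projection puts it, straight below the finger tips. I'll go down and press.

Call:
arm_command([
  [0,0,30,0,0,0],
  [0,0,35,0,0,0],
  [0,0,35,0,0,0],
  [0,0,25,0,0,0],
  [0,0,15,0,0,0],
  [0,0,6,0,0,0],
  [0,0,3,0,0,0],
  [0,0,3,0,0,0],
  [0,0,3,0,0,0],
  [0,0,3,0,0,0],
  [0,0,2,0,0,0],
  [0,0,0,0,0,0],
])

```text
clock: 5.0
tcp_pos: [0.4731, -0.1905, 0.0463]
eef_rot: [0.178, 0.984, -0.0, 0.001]
force: [0.2, 1.8, 5.4]
grip_width: 0.0008
finger_force: 2.4
```

Call:
arm_command([
  [0,0,0,0,0,0],
  [0,0,0,0,0,0],
])

```text
clock: 5.17
tcp_pos: [0.473, -0.1905, 0.0463]
eef_rot: [0.178, 0.984, -0.0, 0.001]
force: [1.1, 2.1, 4.6]
grip_width: 0.0006
finger_force: 2.4
```

Call:
arm_command([
  [0,0,2,0,0,0],
  [0,0,2,0,0,0],
  [0,0,0,0,0,0],
  [0,0,0,0,0,0],
])

```text
clock: 5.5
tcp_pos: [0.4732, -0.1906, 0.0457]
eef_rot: [0.178, 0.984, -0.0, 0.002]
force: [-5.2, 5.3, 31.7]
grip_width: 0.0004
finger_force: 15.6
```

Fully down: the button bottomed and the force rose to about 32 N. I'll lift off and travel to the lids, opening the hand on the way.

Call:
arm_command([
  [0,0,-4,0,0,0],
  [0,0,-20,0,0,0],
  [0,0,-35,0,0,0],
  [0,0,-35,0,0,0],
  [0,0,-35,0,0,0],
  [0,0,-35,0,0,0],
  [5,20,0,0,0,0],
  [6.3,28,0,0,0,0],
  [6.3,28,0,0,0,0],
  [6.3,28,0,0,0,0],
  [6.3,28,0,0,0,0],
  [6.3,28,0,0,0,0],
])

```text
clock: 6.5
tcp_pos: [0.4935, -0.0268, 0.2051]
eef_rot: [0.178, 0.984, -0.0, -0.0]
force: [0.5, 0.9, 0.2]
grip_width: 0.0005
finger_force: 0.0
```

Call:
arm_command([
  [6.3,28,0,0,0,0],
  [6.3,28,0,0,0,0],
  [6.3,28,0,0,0,0],
  [6.3,28,0,0,0,0],
  [6.3,28,0,0,0,0],
  [6.3,28,0,0,0,0],
  [6.3,28,0,0,0,0],
  [6.3,28,0,0,0,0],
  [6.3,28,0,0,0,0],
  [6.5,28,0,0,0,0],
  [0,0,0,0,0,0],
  [0,0,0,0,0,0],
], hand=60)

```text
clock: 7.5
tcp_pos: [0.5325, 0.2573, 0.2046]
eef_rot: [0.177, 0.984, -0.001, -0.0]
force: [0.5, -0.8, 0.8]
grip_width: 0.0598
finger_force: 0.0
```

```bash
python3 - <<'E'
from h import *
p,M=wrist(['knob_top','collar_top'])
C=wcloud(p,M); ok=(p['depth']>0)
k=C[ok&(np.hypot(C[...,0]-.536,C[...,1]-.267)<.03)&(C[...,2]>.084)&(C[...,2]<.1)]; print('knob',len(k),k.mean(0),(k.max(0)+k.min(0))/2)
save(p['color'],'w2.png'); print(wproj(p,M,[.536,.267,.09]))
E
```

```text
t 7.5 tcp [0.5325 0.2573 0.2046] rot [[-0.938, 0.348, -0.001], [0.348, 0.938, -0.001], [0.001, -0.002, -1.0]] f [ 0.4758 -0.8034  0.8293] grip 0.0598482812991974 0.0 q [ 0.3332  0.302   1.4693 -0.0009  1.3717 -0.8821]
knob_top 0.71 [0.384  0.2024 0.0837] tool mm [ 120.  -103.   121.1]
knob_top 0.6 [0.5402 0.2686 0.0863] tool mm [ -3.4  13.4 118.3]
collar_top 0.89 [0.4919 0.4357 0.0496] tool mm [100.  153.4 154.8]
collar_top 0.83 [0.5397 0.2664 0.0611] tool mm [ -3.7  11.2 143.5]
knob 364 [0.5369 0.2686 0.089 ] [0.5376 0.2685 0.0879]
[330.184  194.9815]
```

View pics/w2.png

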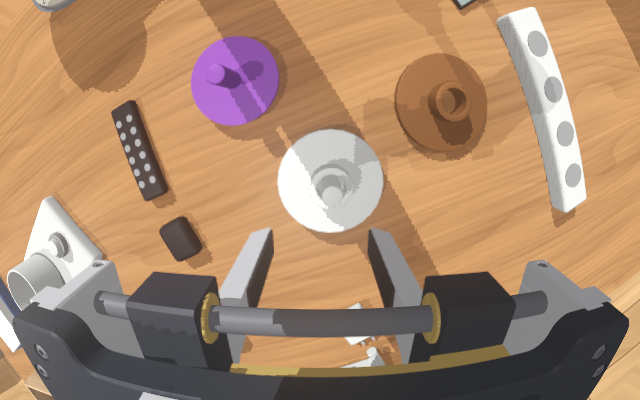

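The white knob is at (332,192), matching the projection at (330,195). Next: shift +y 11.6 mm, go down to TCP z 0.064 and close on the knob above the collar.

Call:
arm_command([
  [-0.5,11.6,0,0,0,0],
  [0,0,30,0,0,0],
  [0,0,30,0,0,0],
  [0,0,30,0,0,0],
  [0,0,20,0,0,0],
  [0,0,15,0,0,0],
  [0,0,8,0,0,0],
  [0,0,5,0,0,0],
  [0,0,2.5,0,0,0],
  [0,0,0,0,0,0],
  [0,0,0,0,0,0],
])

```text
clock: 8.57
tcp_pos: [0.5381, 0.2676, 0.066]
eef_rot: [0.178, 0.984, 0.001, 0.001]
force: [-0.5, 0.5, -0.2]
grip_width: 0.0601
finger_force: 0.0
```

Call:
arm_command([
  [0,0,0,0,0,0],
  [0,0,0,0,0,0],
  [0,0,0,0,0,0],
  [0,0,0,0,0,0],
  [0,0,0,0,0,0],
  [0,0,0,0,0,0],
  [0,0,0,0,0,0],
  [0,0,0,0,0,0],
], hand=0, force=40)

```text
clock: 9.23
tcp_pos: [0.5374, 0.2677, 0.0651]
eef_rot: [0.178, 0.984, 0.0, 0.0]
force: [0.1, 1.1, -0.9]
grip_width: 0.0212
finger_force: 40.0
```

Call:
arm_command([
  [0,0,-3,0,0,0],
  [0,0,-8,0,0,0],
  [0,0,-15,0,0,0],
  [0,0,-20,0,0,0],
  [0,0,-20,0,0,0],
  [0,0,-20,0,0,0],
  [0,0,-20,0,0,0],
  [0,0,-20,0,0,0],
  [0,0,-10,0,0,0],
  [0,0,-4,0,0,0],
  [0,0,0,0,0,0],
  [0,0,0,0,0,0],
])

```text
clock: 10.23
tcp_pos: [0.5365, 0.2671, 0.2039]
eef_rot: [0.178, 0.984, -0.001, -0.001]
force: [0.1, 0.7, -4.7]
grip_width: 0.0214
finger_force: 40.0
```

```bash
python3 - <<'E'
from h import *
p,M=wrist([])
s=eyes.read_camera('side'); C=cloud(s)
print([(round(r['conf'],2),np.round(r['centre'],4)) for t in ('inner_lid','outer_lid','knob_top') for r in eyes.pinpoint(s,t)])
im=s['color']; u=proj(s,[.537,.268,.18]).astype(int); print(u)
a=cv2.resize(im[max(u[1]-70,0):u[1]+70,u[0]-70:u[0]+70],(400,400)); b=cv2.resize(p['color'][60:260,220:420],(400,400))
save(np.hstack([a,b]),'lift.png')
E
```

```text
t 10.2333 tcp [0.5365 0.2671 0.2039] rot [[-0.937, 0.35, -0.002], [0.35, 0.937, -0.001], [0.002, -0.001, -1.0]] f [ 0.0939  0.6614 -4.6756] grip 0.0213723805882242 39.998624324798584 q [ 0.3459  0.3146  1.4524  0.      1.3766 -0.8672]
[(0.69, array([0.38  , 0.2041, 0.009 ])), (0.62, array([ 0.4925,  0.4347, -0.0015])), (0.57, array([0.5345, 0.2661, 0.1519])), (0.43, array([ 0.6823,  0.0193, -0.0006])), (0.33, array([ 0.5194, -0.2919,  0.1002])), (0.59, array([0.3821, 0.2012, 0.0854])), (0.38, array([0.5375, 0.2667, 0.2293]))]
[279 112]
```

View pics/lift.png

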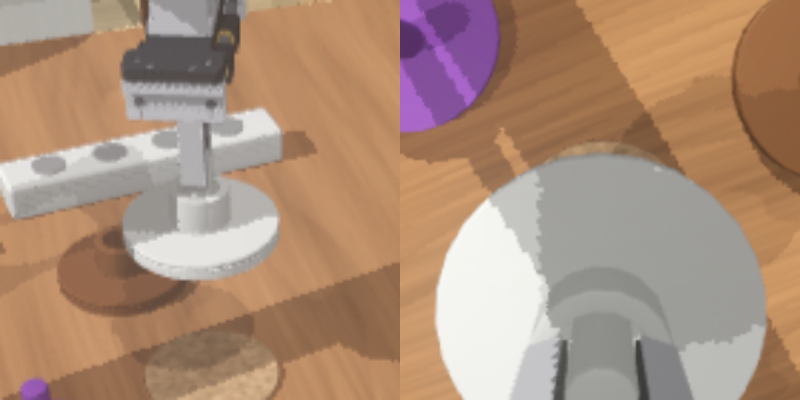

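The lids came up together and level; the weight on the wrist is 4.7 N and the bare coaster shows below them. I'll carry them part of the way and measure the pot rim with the wrist camera.

Call:
arm_command([
  [-2,-6,0,0,0,0],
  [-5,-14,0,0,0,0],
  [-7.5,-22,0,0,0,0],
  [-7.5,-22,0,0,0,0],
  [-8,-22,0,0,0,0],
  [-8,-22,0,0,0,0],
  [-8,-22,0,0,0,0],
  [-8,-22,0,0,0,0],
  [-8,-22,0,0,0,0],
  [-8,-22,0,0,0,0],
  [-8,-22,0,0,0,0],
  [-8,-22,0,0,0,0],
])

```text
clock: 11.48
tcp_pos: [0.5329, 0.01, 0.2051]
eef_rot: [0.178, 0.984, -0.0, -0.0]
force: [1.0, -0.6, -4.9]
grip_width: 0.0212
finger_force: 40.0
```

Call:
arm_command([
  [-8,-22,0,0,0,0],
  [-8,-22,0,0,0,0],
  [-7.5,-22,0,0,0,0],
  [-7,-22,0,0,0,0],
  [-4,-14,0,0,0,0],
  [-2,-6,0,0,0,0],
  [0,0,0,0,0,0],
  [0,0,0,0,0,0],
  [0,0,0,0,0,0],
])

```text
clock: 12.23
tcp_pos: [0.5298, -0.1007, 0.2049]
eef_rot: [0.178, 0.984, 0.0, -0.0]
force: [0.0, -0.4, -4.6]
grip_width: 0.0214
finger_force: 40.0
```

```bash
cat > rim.py <<'E'
from h import *
from scipy.optimize import least_squares
def fit(P,r):
    return least_squares(lambda q:np.hypot(*(P-q[:2]).T)-r,P.mean(0),loss='soft_l1',f_scale=.001).x
def rim(C,ok,tag):
    k=C[ok&(np.hypot(C[...,0]-.5185,C[...,1]+.291)<.062)&(C[...,2]>.096)&(C[...,2]<.103)]; a=np.unwrap(np.arctan2(k[:,1]+.291,k[:,0]-.5185))
    q=fit(k[:,:2],.051); h=np.histogram(np.arctan2(k[:,1]-q[1],k[:,0]-q[0]),8,(-np.pi,np.pi))[0]
    print(tag,len(k),q,np.median(k[:,2]),h)
p,M=wrist(['pot_mouth','knob_top','collar_top'])
rim(wcloud(p,M),p['depth']>0,'wrist')
for n in ('top','side'):
    s=eyes.read_camera(n); rim(cloud(s),s['depth']>0,n); C=cloud(s)
    t=M[:3,3]
    # skirt/plate top of outer lid: z about tcp-.0 -.062+... 
    for r in eyes.pinpoint(s,'outer_lid')+eyes.pinpoint(s,'pot_mouth'): print(n,round(r['conf'],2),np.round(r['centre'],4))
    z=t[2]-.035; k=C[(s['depth']>0)&(np.hypot(C[...,0]-t[0],C[...,1]-t[1])<.08)&(C[...,2]>t[2]-.07)&(C[...,2]<t[2]-.025)]
    (cx,cy),r=cv2.minEnclosingCircle((k[:,:2]*1000).astype(np.float32)); print(n,'lid disc',len(k),cx,cy,r,np.median(k[:,2]))
E
python3 rim.py
```

```text
t 12.2333 tcp [ 0.5298 -0.1007  0.2049] rot [[-0.937, 0.35, -0.0], [0.35, 0.937, 0.001], [0.001, 0.001, -1.0]] f [ 0.0387 -0.4025 -4.6401] grip 0.021405968084168545 39.99866187572479 q [-0.3174  0.2227  1.5803  0.0009  1.3391 -1.531 ]
pot_mouth 0.94 [ 0.5206 -0.2891  0.0978] tool mm [ -57.3 -179.8  107. ]
knob_top 0.95 [ 0.5298 -0.0991  0.225 ] tool mm [  0.6   1.5 -20.1]
collar_top 0.59 [0.4939 0.4373 0.0475] tool mm [221.8 491.3 158. ]
wrist 960 [ 0.5199 -0.2901] 0.09885854861700352 [105 116 117 109  98 134 160 121]rim.py:4: RuntimeWarning: Mean of empty slice.
  return least_squares(lambda q:np.hypot(*(P-q[:2]).T)-r,P.mean(0),loss='soft_l1',f_scale=.001).x
  ret = um.true_divide(
Traceback (most recent call last):
  File "rim.py", line 12, in <module>
    s=eyes.read_camera(n); rim(cloud(s),s['depth']>0,n); C=cloud(s)
                           ~~~^^^^^^^^^^^^^^^^^^^^^^^^^
  File "rim.py", line 7, in rim
    q=fit(k[:,:2],.051); h=np.histogram(np.arctan2(k[:,1]-q[1],k[:,0]-q[0]),8,(-np.pi,np.pi))[0]
  File "rim.py", line 4, in fit
    return least_squares(lambda q:np.hypot(*(P-q[:2]).T)-r,P.mean(0),loss='soft_l1',f_scale=.001).x
           ~~~~~~~~~~~~~^^^^^^^^^^^^^^^^^^^^^^^^^^^^^^^^^^^^^^^^^^^^^^^^^^^^^^^^^^^^^^^^^^^^^^^^^
ValueError: Initial guess is outside of provided bounds
```

The rim fits at (0.5199, -0.2901) with even coverage, and the knob sits at the TCP to within about 1 mm. Moving over the mouth.

Call:
arm_command([
  [-2,-6,0,0,0,0],
  [-5,-15,0,0,0,0],
  [-6,-20,0,0,0,0],
  [-6,-20,0,0,0,0],
  [-6.5,-20,0,0,0,0],
  [-6.5,-20,0,0,0,0],
  [-6.5,-20,0,0,0,0],
  [-6.5,-20,0,0,0,0],
  [-6,-20,0,0,0,0],
  [-4,-14,0,0,0,0],
  [-1.8,-6.4,0,0,0,0],
  [0,0,0,0,0,0],
])

```text
clock: 13.48
tcp_pos: [0.5197, -0.2927, 0.2046]
eef_rot: [0.179, 0.984, -0.0, -0.0]
force: [-0.6, 1.6, -4.8]
grip_width: 0.0213
finger_force: 40.0
```

Call:
arm_command([
  [0,0,5,0,0,0],
  [0,0,10,0,0,0],
  [0,0,8,0,0,0],
  [0,0,4,0,0,0],
  [0,0,0,0,0,0],
  [0,0,0,0,0,0],
])

```text
clock: 13.98
tcp_pos: [0.5197, -0.2906, 0.1774]
eef_rot: [0.178, 0.984, 0.0, -0.001]
force: [0.3, 0.1, -4.0]
grip_width: 0.0214
finger_force: 40.0
```

```bash
python3 - <<'E'
from h import *
p,M=wrist(['knob_top'])
s=eyes.read_camera('side'); im=s['color']; u=proj(s,[.52,-.29,.12]).astype(int); print(u)
a=cv2.resize(im[max(u[1]-100,0):u[1]+60,u[0]-80:u[0]+80],(400,400)); b=cv2.resize(p['color'][60:260,220:420],(400,400))
save(np.hstack([a,b]),'hover.png')
E
```

```text
t 13.9833 tcp [ 0.5197 -0.2906  0.1774] rot [[-0.937, 0.35, -0.001], [0.35, 0.937, 0.001], [0.001, 0.0, -1.0]] f [ 0.2894  0.123  -3.9581] grip 0.021435654412680992 39.998695850372314 q [-0.6267  0.3235  1.506   0.0002  1.3133 -1.8405]
knob_top 0.61 [ 0.5204 -0.2896  0.2018] tool mm [ -0.3   1.2 -24.4]
[360 348]
```

View pics/hover.png

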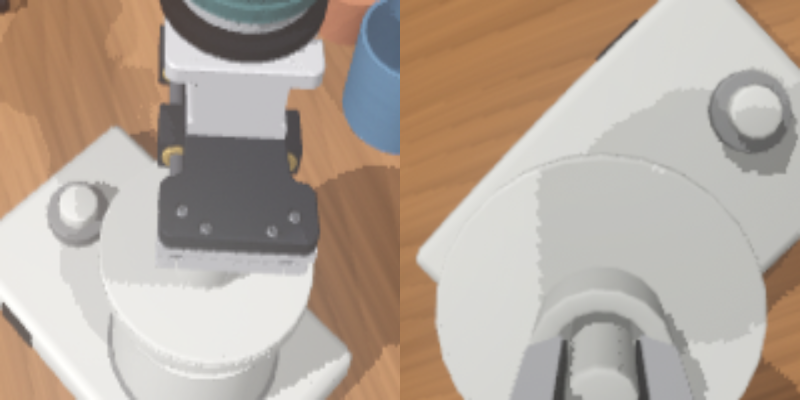

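The lid is level and looks concentric over the pot. At grasp the inner lid's origin was 60 mm below the TCP, so the plug enters at TCP z 0.160 and seats at 0.146.

Call:
arm_command([
  [0,0,4,0,0,0],
  [0,0,5,0,0,0],
  [0,0,4,0,0,0],
  [0,0,3,0,0,0],
  [0,0,2,0,0,0],
  [0,0,2,0,0,0],
  [0,0,2,0,0,0],
  [0,0,2,0,0,0],
  [0,0,0,0,0,0],
  [0,0,0,0,0,0],
])

```text
clock: 14.97
tcp_pos: [0.5198, -0.2912, 0.1539]
eef_rot: [0.178, 0.984, 0.0, -0.0]
force: [0.1, 1.1, -2.9]
grip_width: 0.0211
finger_force: 40.0
```

Call:
arm_command([
  [0,0,2,0,0,0],
  [0,0,1.5,0,0,0],
  [0,0,1.5,0,0,0],
  [0,0,1,0,0,0],
  [0,0,0,0,0,0],
  [0,0,0,0,0,0],
])

```text
clock: 15.47
tcp_pos: [0.5198, -0.2912, 0.1479]
eef_rot: [0.178, 0.984, 0.0, -0.0]
force: [-0.2, 0.2, -4.4]
grip_width: 0.0212
finger_force: 40.0
```

Inside the mouth without any contact load. Lowering the last millimetres.

Call:
arm_command([
  [0,0,1,0,0,0],
  [0,0,1,0,0,0],
  [0,0,0.5,0,0,0],
  [0,0,0,0,0,0],
  [0,0,0,0,0,0],
])

```text
clock: 15.88
tcp_pos: [0.52, -0.2914, 0.1461]
eef_rot: [0.178, 0.984, -0.0, 0.0]
force: [-1.3, 0.5, -0.2]
grip_width: 0.0213
finger_force: 40.0
```

The weight is now on the pot. Letting go.

Call:
arm_command([
  [0,0,0.5,0,0,0],
  [0,0,0,0,0,0],
  [0,0,0,0,0,0],
])

```text
clock: 16.13
tcp_pos: [0.52, -0.2914, 0.146]
eef_rot: [0.178, 0.984, -0.0, 0.001]
force: [-2.4, 1.8, 5.8]
grip_width: 0.0212
finger_force: 40.0
```

Call:
arm_command([
  [0,0,0,0,0,0],
  [0,0,0,0,0,0],
  [0,0,0,0,0,0],
  [0,0,0,0,0,0],
  [0,0,0,0,0,0],
  [0,0,0,0,0,0],
  [0,0,0,0,0,0],
  [0,0,0,0,0,0],
], hand=70)

```text
clock: 16.8
tcp_pos: [0.5199, -0.2913, 0.1449]
eef_rot: [0.178, 0.984, 0.0, 0.0]
force: [0.2, 0.1, 0.2]
grip_width: 0.0693
finger_force: 0.0
```

```bash
python3 - <<'E'
from h import *
p,M=wrist(['knob_top','collar_top','inner_lid','outer_lid'])
C=wcloud(p,M); t=M[:3,3]; r=np.hypot(C[...,0]-t[0],C[...,1]-t[1])
for a,b,z0,z1,n in ((0,.02,.155,.185,'knob'),(.03,.06,.095,.125,'plate')):
    k=C[(p['depth']>0)&(r>a)&(r<b)&(C[...,2]>z0)&(C[...,2]<z1)]
    A=np.c_[k[:,:2]-t[:2],np.ones(len(k))]; print(n,len(k),k.mean(0),np.linalg.lstsq(A,k[:,2],rcond=None)[0])
s=eyes.read_camera('side')
for t in ('knob_top','collar_top','inner_lid','outer_lid'): print(t,[(round(q['conf'],2),np.round(q['centre'],4)) for q in eyes.pinpoint(s,t)][:3])
im=s['color']
a=cv2.resize(im[220:400,270:450],(400,400)); b=cv2.resize(p['color'][60:260,220:420],(400,400))
save(np.hstack([a,b]),'seat.png')
E
```

```text
t 16.8 tcp [ 0.5199 -0.2913  0.1449] rot [[-0.937, 0.35, 0.0], [0.35, 0.937, 0.0], [-0.0, 0.0, -1.0]] f [0.1933 0.13   0.174 ] grip 0.06933012201631031 0.0 q [-0.6275  0.3456  1.5565  0.0001  1.2396 -1.8405]
knob_top 0.82 [ 0.5209 -0.2904  0.1681] tool mm [ -0.7   1.2 -23.2]
inner_lid 0.89 [ 0.5243 -0.2911  0.0831] tool mm [-4.1  1.7 61.8]
inner_lid 0.26 [ 0.4073  0.0381 -0.0018] tool mm [220.8 269.1 146.7]
outer_lid 0.84 [ 0.5222 -0.29    0.0953] tool mm [-1.7  2.  49.6]
knob 1320 [ 0.5179 -0.2897  0.1681] [ 0.338  -0.1426  0.169 ]
plate 11992 [ 0.5108 -0.2877  0.1104] [-0.0007  0.0001  0.1104]
knob_top [(0.61, array([0.3821, 0.2039, 0.0862]))]
collar_top [(0.55, array([0.4962, 0.4318, 0.0489])), (0.19, array([ 0.5189, -0.2912,  0.0977]))]
inner_lid [(0.87, array([0.3799, 0.2065, 0.006 ]))]
outer_lid [(0.91, array([ 0.5192, -0.2929,  0.0972])), (0.74, array([ 0.5194, -0.2898, -0.002 ])), (0.68, array([0.4959, 0.4344, 0.0022]))]
```

View pics/seat.png

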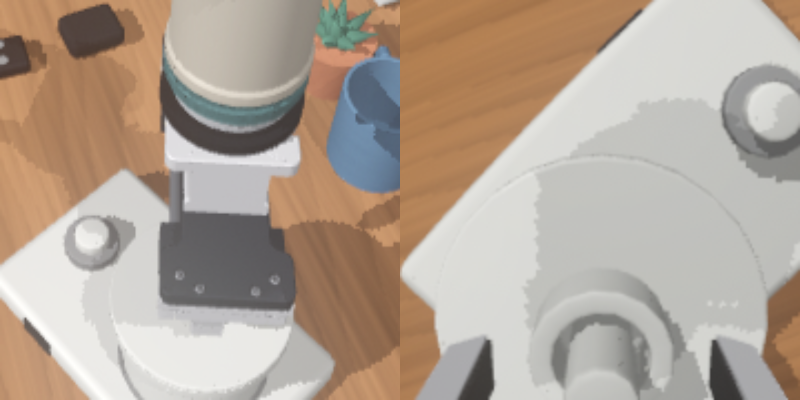

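Both lids are seated. The outer plate fits level (slope below 0.001) at z 0.1104, against 0.111 expected, and the knob stands centred in the bore at crop (605,355). Now I'll lower the open fingers around the collar and grip it.

Call:
arm_command([
  [0,0,6,0,0,0],
  [0,0,8,0,0,0],
  [0,0,8,0,0,0],
  [0,0,5,0,0,0],
  [0,0,2,0,0,0],
  [0,0,0,0,0,0],
  [0,0,0,0,0,0],
])

```text
clock: 17.88
tcp_pos: [0.5198, -0.2913, 0.1157]
eef_rot: [0.178, 0.984, 0.0, -0.0]
force: [0.6, 0.2, -0.3]
grip_width: 0.0696
finger_force: 0.0
```

Call:
arm_command([
  [0,0,0,0,0,0],
  [0,0,0,0,0,0],
  [0,0,0,0,0,0],
  [0,0,0,0,0,0],
  [0,0,0,0,0,0],
  [0,0,0,0,0,0],
  [0,0,0,0,0,0],
], hand=40, force=25)

```text
clock: 18.47
tcp_pos: [0.52, -0.2913, 0.1163]
eef_rot: [0.178, 0.984, -0.0, 0.0]
force: [0.3, 0.9, 2.3]
grip_width: 0.0483
finger_force: 25.0
```

Call:
arm_command([
  [0,0,-2,0,0,0],
  [0,0,-3,0,0,0],
  [0,0,-4,0,0,0],
  [0,0,-4,0,0,0],
  [0,0,-4,0,0,0],
  [0,0,-3,0,0,0],
  [0,0,0,0,0,0],
  [0,0,0,0,0,0],
])

```text
clock: 19.13
tcp_pos: [0.5199, -0.2913, 0.1362]
eef_rot: [0.178, 0.984, -0.0, 0.0]
force: [0.6, -0.6, -2.1]
grip_width: 0.048
finger_force: 25.0
```

The wrist carries 2.1 N, the outer lid alone. I'll go on up.

Call:
arm_command([
  [0,0,-4,0,0,0],
  [0,0,-8,0,0,0],
  [0,0,-10,0,0,0],
  [0,0,-10,0,0,0],
  [0,0,-10,0,0,0],
  [0,0,-10,0,0,0],
  [0,0,-10,0,0,0],
  [0,0,-10,0,0,0],
  [0,0,-8,0,0,0],
  [0,0,-5,0,0,0],
  [0,0,0,0,0,0],
  [0,0,0,0,0,0],
])

```text
clock: 20.13
tcp_pos: [0.5198, -0.2912, 0.221]
eef_rot: [0.178, 0.984, 0.0, 0.0]
force: [0.3, -0.1, -2.4]
grip_width: 0.0482
finger_force: 25.0
```

Call:
arm_command([
  [0,0,0,0,0,0],
  [0,0,0,0,0,0],
  [0,0,0,0,0,0],
  [0,0,0,0,0,0],
])

```text
clock: 20.47
tcp_pos: [0.5196, -0.2911, 0.2204]
eef_rot: [0.178, 0.984, 0.0, -0.0]
force: [-0.3, 0.3, -2.1]
grip_width: 0.0477
finger_force: 25.0
```

```bash
python3 - <<'E'
from h import *
p,M=wrist(['outer_lid','collar_top'])
C=wcloud(p,M); t=M[:3,3]; r=np.hypot(C[...,0]-t[0],C[...,1]-t[1])
k=C[(p['depth']>0)&(r>.03)&(r<.06)&(abs(C[...,2]-t[2]+.006)<.015)]; print('plate',len(k),np.linalg.lstsq(np.c_[k[:,:2]-t[:2],np.ones(len(k))],k[:,2],rcond=None)[0])
s=eyes.read_camera('side'); D=cloud(s); r=np.hypot(D[...,0]-.52,D[...,1]+.291)
k=D[(s['depth']>0)&(r<.056)&(abs(D[...,2]-.104)<.01)]; print('flange',len(k),np.median(k[:,2]))
for n in ('inner_lid','outer_lid','knob_top'): print(n,[(round(q['conf'],2),np.round(q['centre'],4)) for q in eyes.pinpoint(s,n)][:3])
im=s['color']; a=cv2.resize(im[180:400,250:470],(500,500)); save(a,'end.png')
E
```

```text
t 20.4667 tcp [ 0.5196 -0.2911  0.2204] rot [[-0.937, 0.35, -0.001], [0.35, 0.937, 0.001], [0.001, 0.0, -1.0]] f [-0.3264  0.3423 -2.1043] grip 0.04773799421867556 24.99953968450427 q [-0.6275  0.3001  1.4329  0.0001  1.4096 -1.8405]
outer_lid 0.58 [ 0.5195 -0.2916  0.2029] tool mm [-0.  -0.5 17.5]
collar_top 0.6 [ 0.5193 -0.2892  0.2472] tool mm [  1.    1.7 -26.8]
plate 13136 [-0.0016  0.0011  0.2146]
flange 1716 0.10496549533748051
inner_lid [(0.95, array([0.3825, 0.2062, 0.0085])), (0.63, array([ 0.5235, -0.2904,  0.0862]))]
outer_lid [(0.75, array([ 0.5179, -0.2917,  0.2019]))]
knob_top [(0.59, array([0.3838, 0.2027, 0.0853]))]
```

View pics/end.png

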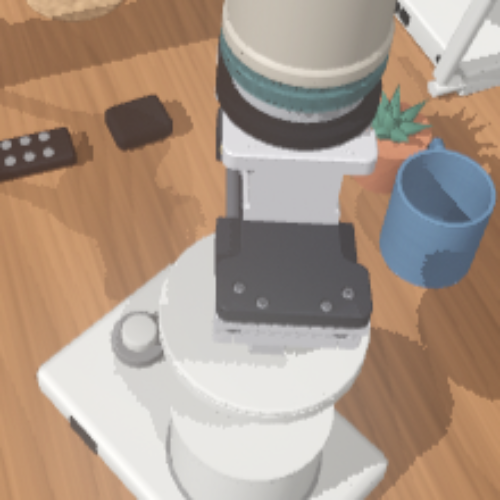

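The outer lid is held level 104 mm above where it sat. The inner lid's flange is at z 0.105, seated on the rim, and the button is up at (137,335). Handing in.

```bash
python3 -c "
from h import *
print(finish_job())"
```

```text
the job is handed in; nothing more can be done
None
```

I pressed the button and it sprang back, seated both lids on the pot and let go, and handed in holding the outer lid level about 29 mm clear above the inner lid's knob; `finish_job()` returned no verdict.

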